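Turn the button carousel to the red-lidded jar

ROBOT

A 7-joint arm with a two-finger parallel gripper is mounted at the origin on the work surface. World frame = base frame: x ahead of the robot, y to its left, z up, the work surface at z = 0. Lengths are in m, angles in rad, forces in N, time in s.
With the tool pointing down it reaches from about 0.425 to 0.825 m from the base axis. Payload 3.6 kg.
Tool frame: the origin (TCP) lies midway between the tips of the shut fingers; the grasp point (between the pads) lies manip.grasp_offset behind it (manip.grasp_offset is the distance from the TCP to the grasp point, in m); x points along the fingers, z is the direction in which the jaws open and shut, and the axes are right-handed (so a half turn about x gives the same grasp; the last joint's range is limited). The gripper opens to 93 mm and grips with 3 to 60 N. Pads are 15 mm wide; open, the fingers measure 128 mm over their backs; the gripper's body (75 mm by 188 mm) begins 65 mm behind the grasp point.
Start: joints at [1.188, 0.615, -0.013, 1.423, 0.008, 1.103, -0.04], TCP at [0.227, -0.609, 0.219] pointing down, gripper open.
Joint ranges: [-3.12, 3.12], [-0.3, 2.06], [-1.34, 1.32], [0.26, 2.42], [-1.36, 4.5], [0.01, 1.98], [-2.84, 2.84]. Speed limits (rad/s): [2.79, 2.79, 3.14, 3.14, 3.14, 3.14, 3.14].

INTERFACE

Orientations are given as a 3x3 rotation matrix whose columns are the frame's x, y, z axes.
In Python, from station import readout, imaging, ticket, manip gives the robot as it stands.
- The arm moves only by the tool step_arm, never from a script. Its argument "series" is a list of rows, each an object of numbers: "grip": the opening, from 0 (shut) to 1 (fully open); "tx", "ty", "tz": the shift along the world's x, y, z in units of 30 mm (1.0 is 30 mm); "roll": the turn about the world's z in degrees. A call has 1 to 10 rows; each row is the pose to reach, as a shift and turn from the pose commanded when the call began; what a row does not reach only later rows make up. A row lasts 1/10 s, in which the tool goes at most 50 mm and 8.59 degrees, less where a joint would pass 70% of its speed; a pose out of reach is approached as far as the arm can. A call with a gripper value outside its range is refused whole. The fingers move at their own pace and stop on an object; "squeeze" is the grip in N (left out, the last holds). Time passes only in rows, so rows that repeat a pose let the fingers close. It gives the time, the measured TCP pose, the force and the opening at its end, in the units of the state.
- readout.observe(): the state, without advancing time (a new reading comes with each control period).
- imaging.read_camera(name): name is "side" or "top" or "wrist"; returns the picture (400x640x3 uint8, red, green, blue); there is no depth.
- imaging.camera_model(name): a dict with "mtx" (3x3 intrinsics, pixels), "R" (3x3) and "t" (3): a world point X has camera coordinates R X + t. Camera axes: x right, y down, z forward; pixel columns grow to the right and rows downward; lengths in m; the calibration is good to about 2 mm. A picture is of the moment at which its call begins: read the wrist's pose just before it. camera_model takes no time and is no camera call; for the wrist camera it gives the pose at the moment of the call.
- ticket.job_done(): hands the job in, once; it reports no verdict.
The state is a dict: "time_s": time; "joint_positions": joint angles; "qd": joint speeds; "effort": joint torques, N m; "ee_pos": TCP position; "tcp_rot": TCP orientation; "contact_force": force on the tool from outside, world axes, zero at the start; "wrist_torque": the same for the moment, N m; "width": finger opening in m.
Only numpy, scipy, OpenCV 4.12 (cv2) and the standard library are available. Lean on these libraries where they do the work, as an engineer would, in place of code of your own. Each camera call takes 0.05 s, during which the arm holds its last target. There are 200 camera calls.

TASK

Bring the red-lidded jar to the front of the button carousel: push the rim of the wooden turntable round with the fingertips, either way, until that jar is at the front, squarely facing the middle of the white counting tray fixed to the stand. Turn it gently so that all the jars stay standing on it, do not touch or lift any jar, and leave the other things on the table where they are.

Things in the scene. Friction and masses are not known exactly. Their poses are not given: they have to be found in the camera images.
- stand: fixed stand of the button carousel: brown base board 360 x 170 mm, 12 mm thick, with a pedestal (radius 75 mm) under the turntable and, fixed on the board in front of it, a white counting tray (95 x 140 mm, rim 30 mm above the table). Origin on the turntable's axis at table height; -x points to the front through the middle of the tray, whose centre is 225 mm from the axis; z up. Place and yaw vary
- turntable: round pale wood, cork top, 300 mm across; underside 36, top 62 mm above the table. Six finger notches cut through its rim, 60 degrees apart, round-lipped, 44 mm wide at the narrowest, 26 mm deep (bottom 124 mm from the axis). Origin on the axis at the underside, x through the middle of a notch, z up. Turns endlessly either way; 1.5 N at the rim turns it; stops when the push ends; jars ride along
- jar_red: clear button jar with a red screw lid, 40 mm across, 42 mm tall, about 60 g, standing loose on the turntable; origin at the centre of its underside (62 mm above the table), z up. The jar wanted. Its centre is about 66 mm from the turntable's axis
- jar_blue: clear button jar with a blue screw lid, 40 mm across, 42 mm tall, about 60 g, standing loose on the turntable; origin at the centre of its underside (62 mm above the table), z up
- jar_green: clear button jar with a green screw lid, 40 mm across, 42 mm tall, about 60 g, standing loose on the turntable; origin at the centre of its underside (62 mm above the table), z up
- jar_yellow: clear button jar with a yellow screw lid, 40 mm across, 42 mm tall, about 60 g, standing loose on the turntable; origin at the centre of its underside (62 mm above the table), z up
- jar_black: clear button jar with a black screw lid, 40 mm across, 42 mm tall, about 60 g, standing loose on the turntable; origin at the centre of its underside (62 mm above the table), z up
- jar_white: clear button jar with a white screw lid, 40 mm across, 42 mm tall, about 60 g, standing loose on the turntable; origin at the centre of its underside (62 mm above the table), z up
- tape_roll: roll of brown tape lying flat on the table, 84 mm across, 24 mm high, beside the carousel; origin at the centre of its underside
- glue_bottle: white glue bottle with an orange cap, 48 mm across, 115 mm tall, standing on the table beside the carousel; origin at the centre of its underside
- thread_spool: blue thread spool, 56 mm across, 66 mm tall, standing on the table beside the carousel; origin at the centre of its underside
Things that resemble listed ones, but are neither listed nor needed, are in the scene too. Of the things like the jar_black, leave any that is purple; of the rest the larger one is meant. Leave any pink look-alike of the jar_green alone.

How it is judged:
On the way:
1. the fingers push the turntable (contact force between the fingers and turntable above 0.3 N), for 0.05 s.
At the end, for the whole second after the job is handed in: The red-lidded jar stands upright on the turntable on the tray's side of the axis, its centre within 15 mm of the stand's middle line through the counting tray; the turntable is at rest; all six jars stand upright on the turntable, within 100 mm of its axis (y of jar_red in the frame of stand between -0.015 and 0.015 m and x of jar_red in the frame of stand below -0.04 m and angular speed of turntable below 0.05 rad/s and linear speed of jar_red below 0.02 m/s and horizontal distance between each of jar_red, jar_blue, jar_green, jar_yellow, jar_black, jar_white and stand below 0.1 m and angle between each of jar_red, jar_blue, jar_green, jar_yellow, jar_black, jar_white's own z axis and vertical below 0.1 rad and height (world z) of jar_red between 0.055 and 0.07 m and height (world z) of jar_blue between 0.055 and 0.07 m and height (world z) of jar_green between 0.055 and 0.07 m and height (world z) of jar_yellow between 0.055 and 0.07 m and height (world z) of jar_black between 0.055 and 0.07 m and height (world z) of jar_white between 0.055 and 0.07 m); the robot touches nothing.
It fails at once if a jar is touched by the fingers or the arm (contact force between any of the fingers, the arm and jar_red above 0.5 N or contact force between any of the fingers, the arm and jar_blue above 0.5 N or contact force between any of the fingers, the arm and jar_green above 0.5 N or contact force between any of the fingers, the arm and jar_yellow above 0.5 N or contact force between any of the fingers, the arm and jar_black above 0.5 N or contact force between any of the fingers, the arm and jar_white above 0.5 N).
It fails at once if a jar is lifted off the turntable (by more than 15 mm) (height (world z) of any of jar_red, jar_blue, jar_green, jar_yellow, jar_black, jar_white above 0.077 m).
It fails at once if a jar tips (by more than 0.3 rad) or leaves the turntable (angle between any of jar_red, jar_blue, jar_green, jar_yellow, jar_black, jar_white's own z axis and vertical above 0.3 rad or height (world z) of any of jar_red, jar_blue, jar_green, jar_yellow, jar_black, jar_white below 0.05 m).
It fails at once if the tape roll, the glue bottle or the thread spool is moved by more than 20 mm (distance of any of tape_roll, glue_bottle, thread_spool from where it was at the start of the episode above 0.02 m).
It also fails if it takes over 48 s, if anything falls off the work surface, if the arm or the gripper's body presses on something with over 40 N, if the wrist force passes 120 N, or if a joint passes its speed limit or range.

## Working session

There is one attempt and no reset: what is moved stays moved. The work goes in short steps, Python scripts to look and compute and a tool call to move; the robot and the scene stay as the last step left them, time stands still between calls to the robot, and variables do not carry over. Pictures are saved under pics/ and viewed, about 8 in all and at most 12, crops included, and the job is handed in when it is done.

Besides the shell and the picture viewer there is one more tool, called as name([rows], argument=value, ...), one row to a line, values as JSON. step_arm: Moves the arm, as the interface text tells. Its arguments: {"type":"object","properties":{"series":{"type":"array"},"squeeze":{"type":"number"}},"required":["series"]}

```bash
mkdir -p pics
python3 - <<'E'
from station import readout, imaging, ticket, manip
import cv2,numpy as np
s=readout.observe();print(s['time_s'],s['ee_pos'],s['tcp_rot'],s['width'],manip.grasp_offset)
for n in ('top','side'):
    cv2.imwrite(f'pics/{n}0.png',imaging.read_camera(n)[:,:,::-1])
    m=imaging.camera_model(n);print(n,m['mtx'],m['R'],m['t'])
E
```

```text
0.0 [ 0.22678519 -0.6083194   0.21751351] [[-8.91191957e-04  9.36994705e-01  3.49342422e-01]
 [ 2.36089921e-03  3.49343559e-01 -9.36991731e-01]
 [-9.99996816e-01 -1.02772473e-05 -2.52348223e-03]] 0.09283808054264771 0.0188
top [[435.92222909   0.         320.14061767]
 [  0.         435.92222909 202.72590904]
 [  0.           0.           1.        ]] [[-0.07458587 -0.9971988   0.00561239]
 [-0.97435626  0.07167693 -0.21328921]
 [ 0.21228947 -0.02137683 -0.97697298]] [0.01950306 0.51170679 1.25377047]
side [[471.50084711   0.         322.837241  ]
 [  0.         471.50084711 201.02814801]
 [  0.           0.           1.        ]] [[-0.9797033  -0.2003338  -0.0069153 ]
 [-0.14652317  0.73923985 -0.65730921]
 [ 0.13679331 -0.64295475 -0.75358926]] [0.49861664 0.14483618 1.14729429]
```

View pics/top0.png

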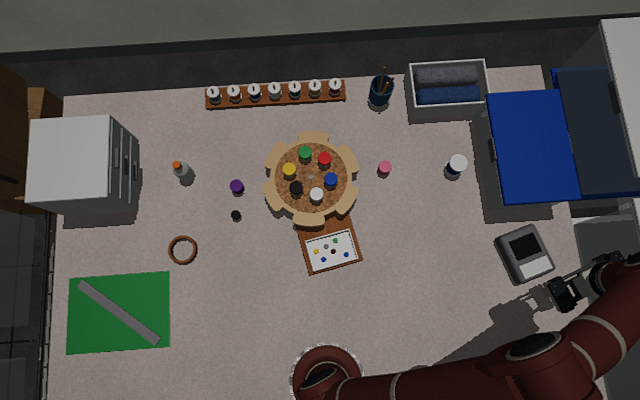

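View pics/side0.png

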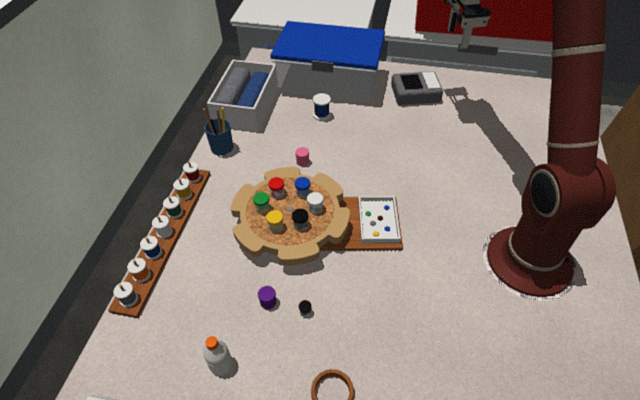

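The top view shows the carousel at about (312,178), with the red jar at (325,158), the black jar on the turntable at (296,188) and the tray at (332,251). The look-alikes are all off the turntable: purple (237,186), small black (236,215) and pink (384,167). The red jar is unambiguous and I don't need to touch any of the others. Next I'll measure.

```bash
cat > h.py <<'E'
from station import readout, imaging
import cv2,numpy as np
def ray(n,px,z):
    m=imaging.camera_model(n);d=m['R'].T@np.linalg.solve(m['mtx'],[px[0],px[1],1.]);c=-m['R'].T@m['t']
    return (c+d*(z-c[2])/d[2])[:2]
def proj(n,X):
    m=imaging.camera_model(n);p=m['mtx']@(m['R']@np.array(X)+m['t']);return p[:2]/p[2]
def rgb(n): return imaging.read_camera(n)
def blobs(mask,amin):
    k,l,s,c=cv2.connectedComponentsWithStats(mask.astype(np.uint8))
    return [(c[i],s[i,4]) for i in range(1,k) if s[i,4]>=amin]
def red(n,im):
    h=cv2.cvtColor(im,cv2.COLOR_RGB2HSV);m=((h[...,0]<6)|(h[...,0]>174))&(h[...,1]>190)&(h[...,2]>110)
    return blobs(m,25)
E
python3 - <<'E'
from h import *
for n in ('top','side'):
    im=cv2.imread(f'pics/{n}0.png')[:,:,::-1].copy()
    for c,a in red(n,im): print(n,'red',c.round(1),a,ray(n,c,.104).round(4))
    h=cv2.cvtColor(im,cv2.COLOR_RGB2HSV)
    # disc: pale wood+cork
    x=((312,178) if n=='top' else (312,255)); print('wood hsv',h[(140,190) if n=='top' else (190,240)][:],h[137,312] if n=='top' else h[250,292])
    m=(h[...,0]>8)&(h[...,0]<22)&(h[...,1]>70)&(h[...,2]>120)
    m=m.astype(np.uint8)
    cs,_=cv2.findContours(m,cv2.RETR_EXTERNAL,cv2.CHAIN_APPROX_NONE)
    for c in sorted(cs,key=cv2.contourArea)[-2:]:
        p=np.array([ray(n,q[0],.062) for q in c],np.float32)
        (cc,r)=cv2.minEnclosingCircle(p);print('disc',cv2.contourArea(c),cc,r)
    # tray white interior
    w=((h[...,1]<45)&(h[...,2]>170)).astype(np.uint8)
    cs,_=cv2.findContours(w,cv2.RETR_EXTERNAL,cv2.CHAIN_APPROX_NONE)
    for c in sorted(cs,key=cv2.contourArea)[-4:]:
        p=np.array([ray(n,q[0],.03) for q in c],np.float32);print('white',cv2.boundingRect(c),cv2.minAreaRect(p))
im=cv2.imread('pics/top0.png')[110:290,220:410]
im2=cv2.imread('pics/side0.png')[140:290,220:410]
cv2.imwrite('pics/c0.png',np.hstack([cv2.resize(im,(400,379)),cv2.resize(im2,(400,379))]))
E
```

```text
top red [324.2 157.7] 124 [ 0.6361 -0.0394]
wood hsv [  9  26 138] [ 17  97 158]
disc 36.0 (0.662675142288208, 0.41123396158218384) 0.012097131460905075
disc 6446.5 (0.5931287407875061, 0.00487922178581357) 0.1498522162437439
white (330, 79, 10, 10) ((0.9101545810699463, -0.09519289433956146), (0.029294129461050034, 0.031907740980386734), 85.893798828125)
white (309, 80, 11, 10) ((0.9114018082618713, -0.02841245010495186), (0.032563913613557816, 0.031864017248153687), 85.88568878173828)
white (311, 187, 12, 13) ((0.5486285090446472, -0.010068686679005623), (0.03382371738553047, 0.037992607802152634), 85.97874450683594)
white (306, 232, 52, 39) ((0.3693847954273224, -0.04192975163459778), (0.0852939710021019, 0.1368129402399063), 11.788615226745605)
side red [275.8 182.8] 139 [ 0.6365 -0.039 ]
wood hsv [ 18 119 188] [ 18 112 192]
disc 1191.0 (0.8717653155326843, 0.13282278180122375) 0.21941901743412018
disc 8306.5 (0.5242034196853638, 0.020224809646606445) 0.22149762511253357
white (317, 378, 32, 22) ((0.406597763299942, 0.4055367410182953), (0.06015373393893242, 0.040351830422878265), 11.425580978393555)
white (385, 0, 39, 39) ((0.4096482992172241, -1.0709552764892578), (0.14094173908233643, 0.30149224400520325), 9.118173599243164)
white (231, 0, 144, 28) ((0.7981800436973572, -1.0362979173660278), (0.5760490298271179, 0.22071339190006256), 10.737640380859375)Traceback (most recent call last):
  File "<stdin>", line 18, in <module>
  File "h.py", line 4, in ray
    m=imaging.camera_model(n);d=m['R'].T@np.linalg.solve(m['mtx'],[px[0],px[1],1.]);c=-m['R'].T@m['t']
ValueError: time passes only in moves, steps and waits
```

```bash
cat >> h.py <<'E'
_m={}
def ray(n,px,z):
    if n=='wrist' or n not in _m: _m[n]=imaging.camera_model(n)
    m=_m[n];d=m['R'].T@np.linalg.solve(m['mtx'],[px[0],px[1],1.]);c=-m['R'].T@m['t']
    return (c+d*(z-c[2])/d[2])[:2]
C=np.array([.593,.005])
def disc(im):
    h=cv2.cvtColor(im,cv2.COLOR_RGB2HSV)
    m=((h[...,0]>8)&(h[...,0]<22)&(h[...,1]>70)&(h[...,2]>120)).astype(np.uint8)
    cs,_=cv2.findContours(m,cv2.RETR_EXTERNAL,cv2.CHAIN_APPROX_NONE)
    c=max(cs,key=cv2.contourArea);return np.array([ray('top',q[0],.062) for q in c])
def polar(p): d=np.asarray(p)-C;return np.degrees(np.arctan2(d[...,1],d[...,0]))%360,np.hypot(d[...,0],d[...,1])
E
python3 - <<'E'
from h import *
im=cv2.imread('pics/top0.png')[:,:,::-1].copy()
p=disc(im);a,r=polar(p)
for lo in range(0,360,6):
    s=(a>=lo)&(a<lo+6)
    print(lo, r[s].mean().round(3) if s.any() else None,end=' | ')
s=r<.138; w=np.exp(1j*np.radians(6*a[s]));print('\nnotch phase',np.degrees(np.angle(w.mean()))/6%60,abs(w.mean()))
P=p[r>.143];A=np.c_[2*P,np.ones(len(P))];x=np.linalg.lstsq(A,(P**2).sum(1),rcond=None)[0];print('circle fit',x[:2],np.sqrt(x[2]+x[0]**2+x[1]**2))
h=cv2.cvtColor(im,cv2.COLOR_RGB2HSV)
for n,px in dict(red=(325,158),blue=(331,180),green=(305,153),yellow=(289,169),black=(296,187),white=(316,194),tape=(183,250),glue=(179,165),spool=(458,160)).items():
    q=ray('top',px,{'tape':.024,'glue':.115,'spool':.066}.get(n,.104));print(n,q.round(3),polar(q))
a_=imaging
im=cv2.imread('pics/top0.png')[110:290,220:410]
im2=cv2.imread('pics/side0.png')[140:290,220:410]
cv2.imwrite('pics/c0.png',np.hstack([cv2.resize(im,(400,379)),cv2.resize(im2,(400,316))[:379] if 0 else cv2.resize(im2,(400,379))]))
E
```

```text
0 0.148 | 6 0.146 | 12 0.129 | 18 0.121 | 24 0.123 | 30 0.133 | 36 0.147 | 42 0.148 | 48 0.148 | 54 0.148 | 60 0.147 | 66 0.146 | 72 0.129 | 78 0.121 | 84 0.122 | 90 0.134 | 96 0.147 | 102 0.148 | 108 0.148 | 114 0.148 | 120 0.148 | 126 0.146 | 132 0.129 | 138 0.122 | 144 0.121 | 150 0.134 | 156 0.148 | 162 0.148 | 168 0.149 | 174 0.148 | 180 0.148 | 186 0.147 | 192 0.132 | 198 0.122 | 204 0.122 | 210 0.135 | 216 0.148 | 222 0.148 | 228 0.149 | 234 0.149 | 240 0.148 | 246 0.147 | 252 0.13 | 258 0.123 | 264 0.123 | 270 0.134 | 276 0.148 | 282 0.149 | 288 0.148 | 294 0.149 | 300 0.149 | 306 0.148 | 312 0.131 | 318 0.123 | 324 0.122 | 330 0.136 | 336 0.148 | 342 0.148 | 348 0.147 | 354 0.148 | 
notch phase 23.108361843043365 0.7025791643970307
circle fit [0.59287982 0.00470825] 0.14778640287205747
red [ 0.635 -0.042] (np.float64(311.9053560836277), np.float64(0.06280770694784102))
blue [ 0.567 -0.054] (np.float64(245.89238916738358), np.float64(0.06469272150369668))
green [0.655 0.016] (np.float64(10.225511957949584), np.float64(0.06270976544618866))
yellow [0.609 0.066] (np.float64(75.43836011979604), np.float64(0.06332917009151685))
black [0.553 0.049] (np.float64(132.1303446872953), np.float64(0.05963529791431757))
white [ 0.528 -0.007] (np.float64(190.6856740602055), np.float64(0.06630265855535396))
tape [0.404 0.402] (np.float64(115.4634524144919), np.float64(0.43967824948489803))
glue [0.641 0.384] (np.float64(82.78687579156293), np.float64(0.3824025483725402))
spool [ 0.611 -0.447] (np.float64(272.34085191845844), np.float64(0.4525507935955403))
```

View pics/c0.png

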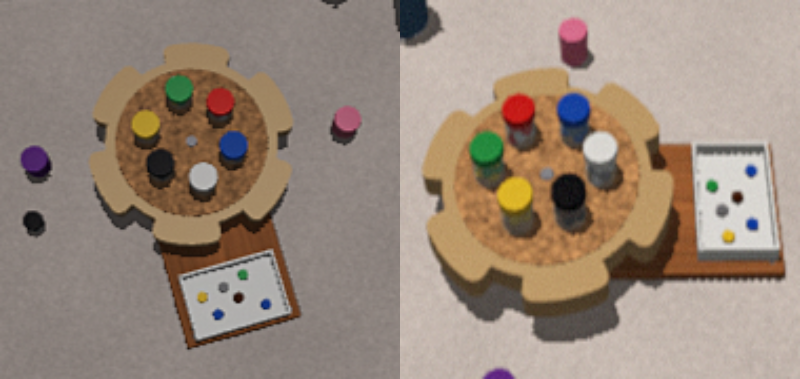

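Front direction is 191.8° (tray centre and tray edge agree), and red is at about 314.5°. It therefore needs about −123° (clockwise). Notches sit at about 23°+60k. I'll put the shut fingers into the 323° notch with the jaw axis tangential and orbit clockwise. First, the transit at height.

step_arm([
  {"grip": 0, "tx": 1.0, "ty": 1.1, "tz": 0, "roll": 7.7},
  {"grip": 0, "tx": 2.0, "ty": 2.2, "tz": 0, "roll": 15.3},
  {"grip": 0, "tx": 3.0, "ty": 3.3, "tz": 0, "roll": 23},
  {"grip": 0, "tx": 4.0, "ty": 4.4, "tz": 0, "roll": 30.6},
  {"grip": 0, "tx": 5.0, "ty": 5.5, "tz": 0, "roll": 38.3},
  {"grip": 0, "tx": 6.0, "ty": 6.6, "tz": 0, "roll": 46},
  {"grip": 0, "tx": 7.0, "ty": 7.7, "tz": 0, "roll": 53.6},
  {"grip": 0, "tx": 8.0, "ty": 8.8, "tz": 0, "roll": 61.3},
], squeeze=10)

```text
time_s: 0.9
ee_pos: [0.4677, -0.3435, 0.2183]
tcp_rot: [[-0.001, 0.138, 0.99], [0.0, 0.99, -0.138], [-1.0, 0.0, -0.001]]
contact_force: [0.1, -0.8, 0.9]
width: 0.0337
```

step_arm([
  {"grip": 0, "tx": 1.0, "ty": 1.1, "roll": 7.7},
  {"grip": 0, "tx": 2.0, "ty": 2.2, "roll": 15.3},
  {"grip": 0, "tx": 3.0, "ty": 3.3, "roll": 23},
  {"grip": 0, "tx": 4.0, "ty": 4.4, "roll": 30.6},
  {"grip": 0, "tx": 5.0, "ty": 5.5, "roll": 38.3},
  {"grip": 0, "tx": 6.0, "ty": 6.6, "roll": 46},
  {"grip": 0, "tx": 7.0, "ty": 7.7, "roll": 53.6},
  {"grip": 0, "tx": 7.94, "ty": 8.84, "roll": 61.3},
  {"grip": 0, "tx": 7.94, "ty": 8.84, "roll": 61.3},
  {"grip": 0, "tx": 7.94, "ty": 8.84, "roll": 61.3},
])

```text
invalid input
```

Run:
```python
from h import *
s=readout.observe();print(s['time_s'],s['ee_pos'],np.degrees(np.arctan2(s['tcp_rot'][1][2],s['tcp_rot'][0][2])),s['joint_positions'],s['width'],s['contact_force'],polar(np.array(s['ee_pos'])[:2]))
m=imaging.camera_model('wrist')
im=rgb('wrist')
X=[.705,-.079,.062]
p=m['mtx']@(m['R']@np.array(X)+m['t']);print(p[:2]/p[2])
cv2.imwrite('pics/w1.png',im[:,:,::-1])
```

```text
0.9 [ 0.46766233 -0.34351045  0.21833506] -7.952642716510232 [ 0.80135893  0.52293291 -0.32420169  1.62642144  0.1875538   1.0238178
  0.28071752] 0.033698823370294964 [ 0.05289987 -0.82356243  0.94823125] (np.float64(250.21947754425446), np.float64(0.37036342111219334))
[ 589.07041957 -197.20210294]
```

View pics/w1.png

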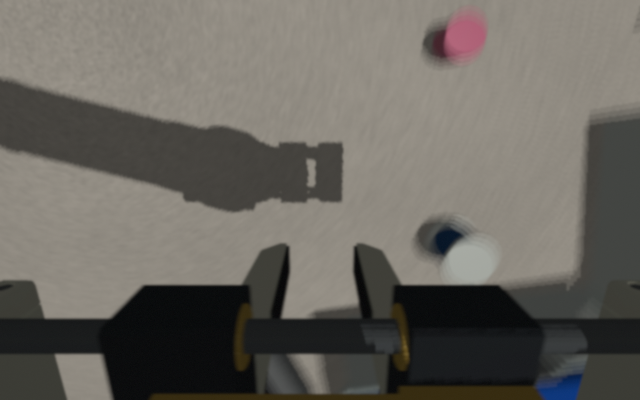

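The wrist view shows the fingers closing at about (320,270), the pink look-alike at (465,38) and the spool at (468,255). The second call was refused, probably because `tz` was missing, so I'll resend it complete.

step_arm([
  {"grip": 0, "tx": 1.0, "ty": 1.1, "tz": 0, "roll": 7.7},
  {"grip": 0, "tx": 2.0, "ty": 2.2, "tz": 0, "roll": 15.3},
  {"grip": 0, "tx": 3.0, "ty": 3.3, "tz": 0, "roll": 23},
  {"grip": 0, "tx": 4.0, "ty": 4.4, "tz": 0, "roll": 30.6},
  {"grip": 0, "tx": 5.0, "ty": 5.5, "tz": 0, "roll": 38.3},
  {"grip": 0, "tx": 6.0, "ty": 6.6, "tz": 0, "roll": 46},
  {"grip": 0, "tx": 7.0, "ty": 7.7, "tz": 0, "roll": 53.6},
  {"grip": 0, "tx": 7.94, "ty": 8.84, "tz": 0, "roll": 61.3},
  {"grip": 0, "tx": 7.94, "ty": 8.84, "tz": 0, "roll": 61.3},
  {"grip": 0, "tx": 7.94, "ty": 8.84, "tz": 0, "roll": 61.3},
])

```text
time_s: 1.95
ee_pos: [0.7051, -0.0787, 0.2174]
tcp_rot: [[-0.002, -0.8, 0.6], [0.0, 0.6, 0.8], [-1.0, 0.002, -0.001]]
contact_force: [0.2, -0.1, -0.5]
width: 0.0007
```

Run:
```python
from h import *
s=readout.observe();print(s['time_s'],s['ee_pos'],np.degrees(np.arctan2(s['tcp_rot'][1][2],s['tcp_rot'][0][2])),s['joint_positions'],s['width'],s['contact_force'],polar(np.array(s['ee_pos'])[:2]))
m=imaging.camera_model('wrist')
im=rgb('wrist')
print('cam pos',-m['R'].T@m['t'])
for X in [[.705,-.079,.062],[.705,-.079,.04]]:
  p=m['mtx']@(m['R']@np.array(X)+m['t']);print(p[:2]/p[2]); p=p[:2]/p[2]
  im=im.copy();cv2.circle(im,tuple(int(v) for v in p),4,(255,0,255),1)
cv2.imwrite('pics/w2.png',im[:,:,::-1])
```

```text
1.95 [ 0.70506154 -0.07870131  0.21737964] 53.12048662807088 [ 0.35140314  0.77419776 -0.57514043  1.20733621  0.40853195  1.2742131
  0.71783072] 0.0006901766015857886 [ 0.24383447 -0.07856723 -0.47198393] (np.float64(323.2431087328789), np.float64(0.13987029083945526))
cam pos [ 0.64148223 -0.03010606  0.38362139]
[320.33983228 189.87394205]
[320.39996729 184.81603038]
```

View pics/w2.png

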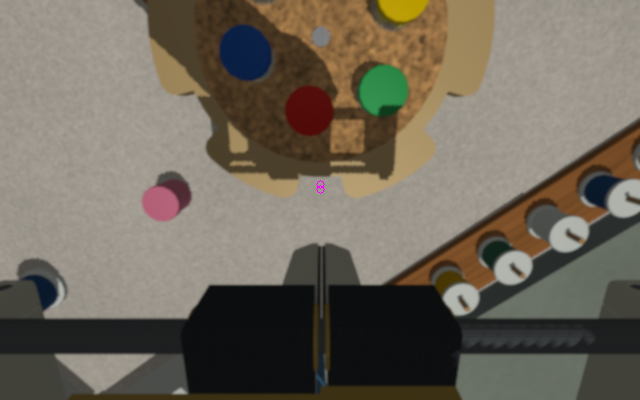

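The notch is centred at about (320,185) and the predicted insertion point falls inside it, so I'll descend.

step_arm([
  {"grip": 0, "tx": 0, "ty": 0, "tz": -1, "roll": 0},
  {"grip": 0, "tx": 0, "ty": 0, "tz": -2, "roll": 0},
  {"grip": 0, "tx": 0, "ty": 0, "tz": -3, "roll": 0},
  {"grip": 0, "tx": 0, "ty": 0, "tz": -4, "roll": 0},
  {"grip": 0, "tx": 0, "ty": 0, "tz": -4.5, "roll": 0},
  {"grip": 0, "tx": 0, "ty": 0, "tz": -4.8, "roll": 0},
  {"grip": 0, "tx": 0, "ty": 0, "tz": -5.0, "roll": 0},
])

```text
time_s: 2.7
ee_pos: [0.7055, -0.0809, 0.0689]
tcp_rot: [[0.001, -0.798, 0.602], [-0.001, 0.602, 0.798], [-1.0, -0.001, 0.0]]
contact_force: [0.4, -0.0, -0.2]
width: 0.0005
```

step_arm([
  {"grip": 0, "tx": 0, "ty": 0, "tz": -0.2, "roll": 0},
  {"grip": 0, "tx": 0, "ty": 0, "tz": -0.4, "roll": 0},
  {"grip": 0, "tx": 0, "ty": 0, "tz": -0.6, "roll": 0},
  {"grip": 0, "tx": 0, "ty": 0, "tz": -0.8, "roll": 0},
  {"grip": 0, "tx": 0, "ty": 0, "tz": -0.85, "roll": 0},
  {"grip": 0, "tx": 0, "ty": 0, "tz": -0.85, "roll": 0},
])

```text
time_s: 3.3
ee_pos: [0.7051, -0.0798, 0.0428]
tcp_rot: [[-0.001, -0.799, 0.601], [0.0, 0.601, 0.799], [-1.0, 0.001, -0.0]]
contact_force: [-0.1, -0.8, -0.3]
width: 0.0005
```

Run:
```python
import numpy as np
c=np.array([.593,.005]);r=.140
a0=323
for start in (0,-45,-90):
  p0=c+r*np.array([np.cos(np.radians(a0+start)),np.sin(np.radians(a0+start))])
  for k in range(1,11):
    t=np.radians(a0+start-4.5*k);p=c+r*np.array([np.cos(t),np.sin(t)])
    print('{"grip": 0, "tx": %.2f, "ty": %.2f, "tz": 0, "roll": %.1f},'%(*((p-p0)/.03),-4.5*k),end=' ')
  print()
```

```text
{"grip": 0, "tx": -0.23, "ty": -0.28, "tz": 0, "roll": -4.5}, {"grip": 0, "tx": -0.49, "ty": -0.55, "tz": 0, "roll": -9.0}, {"grip": 0, "tx": -0.76, "ty": -0.79, "tz": 0, "roll": -13.5}, {"grip": 0, "tx": -1.05, "ty": -1.01, "tz": 0, "roll": -18.0}, {"grip": 0, "tx": -1.36, "ty": -1.21, "tz": 0, "roll": -22.5}, {"grip": 0, "tx": -1.68, "ty": -1.39, "tz": 0, "roll": -27.0}, {"grip": 0, "tx": -2.02, "ty": -1.53, "tz": 0, "roll": -31.5}, {"grip": 0, "tx": -2.36, "ty": -1.65, "tz": 0, "roll": -36.0}, {"grip": 0, "tx": -2.72, "ty": -1.75, "tz": 0, "roll": -40.5}, {"grip": 0, "tx": -3.08, "ty": -1.81, "tz": 0, "roll": -45.0}, 
{"grip": 0, "tx": -0.36, "ty": -0.04, "tz": 0, "roll": -4.5}, {"grip": 0, "tx": -0.73, "ty": -0.04, "tz": 0, "roll": -9.0}, {"grip": 0, "tx": -1.10, "ty": -0.02, "tz": 0, "roll": -13.5}, {"grip": 0, "tx": -1.46, "ty": 0.03, "tz": 0, "roll": -18.0}, {"grip": 0, "tx": -1.82, "ty": 0.10, "tz": 0, "roll": -22.5}, {"grip": 0, "tx": -2.17, "ty": 0.21, "tz": 0, "roll": -27.0}, {"grip": 0, "tx": -2.51, "ty": 0.34, "tz": 0, "roll": -31.5}, {"grip": 0, "tx": -2.84, "ty": 0.50, "tz": 0, "roll": -36.0}, {"grip": 0, "tx": -3.16, "ty": 0.69, "tz": 0, "roll": -40.5}, {"grip": 0, "tx": -3.46, "ty": 0.89, "tz": 0, "roll": -45.0}, 
{"grip": 0, "tx": -0.28, "ty": 0.23, "tz": 0, "roll": -4.5}, {"grip": 0, "tx": -0.55, "ty": 0.49, "tz": 0, "roll": -9.0}, {"grip": 0, "tx": -0.79, "ty": 0.76, "tz": 0, "roll": -13.5}, {"grip": 0, "tx": -1.01, "ty": 1.05, "tz": 0, "roll": -18.0}, {"grip": 0, "tx": -1.21, "ty": 1.36, "tz": 0, "roll": -22.5}, {"grip": 0, "tx": -1.39, "ty": 1.68, "tz": 0, "roll": -27.0}, {"grip": 0, "tx": -1.53, "ty": 2.02, "tz": 0, "roll": -31.5}, {"grip": 0, "tx": -1.65, "ty": 2.36, "tz": 0, "roll": -36.0}, {"grip": 0, "tx": -1.75, "ty": 2.72, "tz": 0, "roll": -40.5}, {"grip": 0, "tx": -1.81, "ty": 3.08, "tz": 0, "roll": -45.0},
```

Inserted without contact. I'll plan the push at 3° per row to keep it gentle.

Run:
```python
import numpy as np
c=np.array([.593,.005]);r=.140
for a0 in (323,293,263,233):
  P=lambda a:c+r*np.array([np.cos(np.radians(a)),np.sin(np.radians(a))])
  print([(*((P(a0-3*k)-P(a0))/.03).round(2).tolist(),-3*k) for k in range(1,11)])
```

```text
[(-0.15, -0.19, -3), (-0.31, -0.37, -6), (-0.49, -0.55, -9), (-0.67, -0.71, -12), (-0.85, -0.87, -15), (-1.05, -1.01, -18), (-1.25, -1.15, -21), (-1.46, -1.27, -24), (-1.68, -1.39, -27), (-1.9, -1.49, -30)]
[(-0.23, -0.09, -3), (-0.46, -0.17, -6), (-0.69, -0.23, -9), (-0.93, -0.29, -12), (-1.17, -0.33, -15), (-1.42, -0.35, -18), (-1.66, -0.37, -21), (-1.9, -0.37, -24), (-2.15, -0.36, -27), (-2.39, -0.34, -30)]
[(-0.24, 0.04, -3), (-0.48, 0.08, -6), (-0.72, 0.15, -9), (-0.95, 0.22, -12), (-1.18, 0.31, -15), (-1.4, 0.4, -18), (-1.62, 0.51, -21), (-1.83, 0.63, -24), (-2.04, 0.76, -27), (-2.24, 0.9, -30)]
[(-0.19, 0.15, -3), (-0.37, 0.31, -6), (-0.55, 0.49, -9), (-0.71, 0.67, -12), (-0.87, 0.85, -15), (-1.01, 1.05, -18), (-1.15, 1.25, -21), (-1.27, 1.46, -24), (-1.39, 1.68, -27), (-1.49, 1.9, -30)]
```

step_arm([
  {"grip": 0, "tx": -0.15, "ty": -0.19, "tz": 0, "roll": -3},
  {"grip": 0, "tx": -0.31, "ty": -0.37, "tz": 0, "roll": -6},
  {"grip": 0, "tx": -0.49, "ty": -0.55, "tz": 0, "roll": -9},
  {"grip": 0, "tx": -0.67, "ty": -0.71, "tz": 0, "roll": -12},
  {"grip": 0, "tx": -0.85, "ty": -0.87, "tz": 0, "roll": -15},
  {"grip": 0, "tx": -1.05, "ty": -1.01, "tz": 0, "roll": -18},
  {"grip": 0, "tx": -1.25, "ty": -1.15, "tz": 0, "roll": -21},
  {"grip": 0, "tx": -1.46, "ty": -1.27, "tz": 0, "roll": -24},
  {"grip": 0, "tx": -1.68, "ty": -1.39, "tz": 0, "roll": -27},
  {"grip": 0, "tx": -1.9, "ty": -1.49, "tz": 0, "roll": -30},
])

```text
time_s: 4.3
ee_pos: [0.6493, -0.1233, 0.0437]
tcp_rot: [[0.003, -0.39, 0.921], [0.002, 0.921, 0.39], [-1.0, 0.001, 0.003]]
contact_force: [1.9, 1.7, -1.0]
width: 0.0003
```

Run:
```python
from h import *
s=readout.observe();print(s['time_s'],s['ee_pos'],polar(np.array(s['ee_pos'])[:2]),s['joint_positions'],s['contact_force'])
im=rgb('top');cv2.imwrite('pics/t3.png',im[:,:,::-1])
for c,a in red('top',im): q=ray('top',c,.104);print(a,q,polar(q))
```

```text
4.3 [ 0.64927874 -0.12334639  0.04374093] (np.float64(293.6770206081944), np.float64(0.140143119660047)) [ 0.3674404   0.84912844 -0.38102541  1.54976855  0.39033423  0.81601314
  0.23539899] [ 1.94662378  1.71794453 -1.04897106]
100 [ 0.61182678 -0.05076585] (np.float64(288.65489020312685), np.float64(0.05885811540174288))
```

The turntable follows with about 2 N contact force: red has gone from 314.5° to about 288.7°. I'll carry on.

step_arm([
  {"grip": 0, "tx": -0.23, "ty": -0.09, "tz": 0, "roll": -3},
  {"grip": 0, "tx": -0.46, "ty": -0.17, "tz": 0, "roll": -6},
  {"grip": 0, "tx": -0.69, "ty": -0.23, "tz": 0, "roll": -9},
  {"grip": 0, "tx": -0.93, "ty": -0.29, "tz": 0, "roll": -12},
  {"grip": 0, "tx": -1.17, "ty": -0.33, "tz": 0, "roll": -15},
  {"grip": 0, "tx": -1.42, "ty": -0.35, "tz": 0, "roll": -18},
  {"grip": 0, "tx": -1.66, "ty": -0.37, "tz": 0, "roll": -21},
  {"grip": 0, "tx": -1.9, "ty": -0.37, "tz": 0, "roll": -24},
  {"grip": 0, "tx": -2.15, "ty": -0.36, "tz": 0, "roll": -27},
  {"grip": 0, "tx": -2.39, "ty": -0.34, "tz": 0, "roll": -30},
])

```text
time_s: 5.35
ee_pos: [0.5781, -0.1343, 0.0438]
tcp_rot: [[0.004, 0.122, 0.993], [0.0, 0.993, -0.122], [-1.0, 0.001, 0.004]]
contact_force: [0.7, 0.6, -1.4]
width: 0.0002
```

step_arm([
  {"grip": 0, "tx": -0.24, "ty": 0.04, "tz": 0, "roll": -3},
  {"grip": 0, "tx": -0.48, "ty": 0.08, "tz": 0, "roll": -6},
  {"grip": 0, "tx": -0.72, "ty": 0.15, "tz": 0, "roll": -9},
  {"grip": 0, "tx": -0.95, "ty": 0.22, "tz": 0, "roll": -12},
  {"grip": 0, "tx": -1.18, "ty": 0.31, "tz": 0, "roll": -15},
  {"grip": 0, "tx": -1.4, "ty": 0.4, "tz": 0, "roll": -18},
  {"grip": 0, "tx": -1.62, "ty": 0.51, "tz": 0, "roll": -21},
  {"grip": 0, "tx": -1.83, "ty": 0.63, "tz": 0, "roll": -24},
  {"grip": 0, "tx": -2.04, "ty": 0.76, "tz": 0, "roll": -27},
  {"grip": 0, "tx": -2.24, "ty": 0.9, "tz": 0, "roll": -30},
])

```text
time_s: 6.35
ee_pos: [0.5114, -0.1077, 0.0439]
tcp_rot: [[0.005, 0.602, 0.799], [-0.0, 0.799, -0.602], [-1.0, 0.002, 0.004]]
contact_force: [1.8, -0.8, -0.0]
width: 0.0007
```

Run:
```python
from h import *
s=readout.observe();print(s['time_s'],s['ee_pos'],polar(np.array(s['ee_pos'])[:2]),s['joint_positions'],s['contact_force'])
im=rgb('top');im2=rgb('side')
for n,i in(('top',im),('side',im2)):
  for c,a in red(n,i): q=ray(n,c,.104);print(n,a,q,polar(q))
cv2.imwrite('pics/c4.png',np.hstack([cv2.resize(im[110:290,220:410],(400,379)),cv2.resize(im2[140:290,220:410],(400,379))])[:,:,::-1])
```

```text
6.35 [ 0.51137333 -0.10769495  0.04389243] (np.float64(234.0836127674042), np.float64(0.13915122845486227)) [ 0.21864152  0.66761951 -0.07989242  1.96701479  0.10138989  0.50616984
 -0.57849384] [ 1.77556827 -0.79275159 -0.02462879]
top 128 [ 0.55088566 -0.0411689 ] (np.float64(227.62956537088812), np.float64(0.06249147891440962))
side 148 [ 0.54994855 -0.04031501] (np.float64(226.467343739058), np.float64(0.06250502242678459))
```

View pics/c4.png

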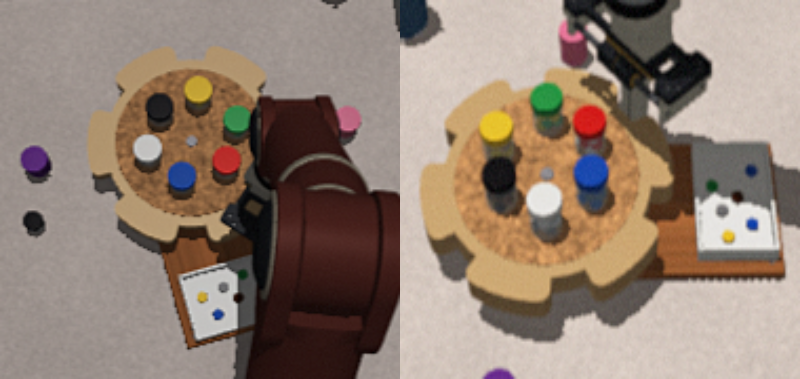

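All the jars are standing, and red is at about 227°, so about 35° remain. I'll push 30° and then look.

step_arm([
  {"grip": 0, "tx": -0.19, "ty": 0.15, "tz": 0, "roll": -3},
  {"grip": 0, "tx": -0.37, "ty": 0.31, "tz": 0, "roll": -6},
  {"grip": 0, "tx": -0.55, "ty": 0.49, "tz": 0, "roll": -9},
  {"grip": 0, "tx": -0.71, "ty": 0.67, "tz": 0, "roll": -12},
  {"grip": 0, "tx": -0.87, "ty": 0.85, "tz": 0, "roll": -15},
  {"grip": 0, "tx": -1.01, "ty": 1.05, "tz": 0, "roll": -18},
  {"grip": 0, "tx": -1.15, "ty": 1.25, "tz": 0, "roll": -21},
  {"grip": 0, "tx": -1.27, "ty": 1.46, "tz": 0, "roll": -24},
  {"grip": 0, "tx": -1.39, "ty": 1.68, "tz": 0, "roll": -27},
  {"grip": 0, "tx": -1.49, "ty": 1.9, "tz": 0, "roll": -30},
])

```text
time_s: 7.45
ee_pos: [0.4659, -0.0513, 0.0436]
tcp_rot: [[0.002, 0.92, 0.391], [-0.001, 0.391, -0.92], [-1.0, 0.002, 0.002]]
contact_force: [1.0, -2.4, 0.0]
width: 0.0007
```

Run:
```python
from h import *
s=readout.observe();print(s['time_s'],s['ee_pos'],polar(np.array(s['ee_pos'])[:2]),s['joint_positions'],s['contact_force'])
im=rgb('top');im2=rgb('side')
for n,i in(('top',im),('side',im2)):
  for c,a in red(n,i): q=ray(n,c,.104);print(n,a,q,polar(q))
P=lambda a:C+.14*np.array([np.cos(np.radians(a)),np.sin(np.radians(a))])
print([(k,((P(203-k)-P(203))/.03).round(2)) for k in range(1,10)])
```

```text
7.45 [ 0.4659435  -0.05129989  0.04355423] (np.float64(203.8985688854124), np.float64(0.13897133636093936)) [ 0.01429576  0.62060914  0.07096913  2.11456261 -0.10292588  0.40707682
 -1.00276571] [ 1.0487745  -2.38570463  0.03509167]
top 27 [ 0.53561388 -0.0011733 ] (np.float64(186.13997487805943), np.float64(0.057717207243380406))
side 161 [ 0.53364523 -0.01269233] (np.float64(196.59814255188698), np.float64(0.06193551285985937))
[(1, array([-0.03,  0.08])), (2, array([-0.06,  0.15])), (3, array([-0.09,  0.23])), (4, array([-0.12,  0.3 ])), (5, array([-0.14,  0.38])), (6, array([-0.17,  0.46])), (7, array([-0.19,  0.54])), (8, array([-0.21,  0.62])), (9, array([-0.23,  0.69]))]
```

Side camera has red at 196.6° (the top view is mostly occluded). About 5° more is needed. After that I'll back off the wall and lift.

step_arm([
  {"grip": 0, "tx": -0.03, "ty": 0.08, "tz": 0, "roll": -1},
  {"grip": 0, "tx": -0.06, "ty": 0.15, "tz": 0, "roll": -2},
  {"grip": 0, "tx": -0.09, "ty": 0.23, "tz": 0, "roll": -3},
  {"grip": 0, "tx": -0.12, "ty": 0.3, "tz": 0, "roll": -4},
  {"grip": 0, "tx": -0.14, "ty": 0.38, "tz": 0, "roll": -5},
  {"grip": 0, "tx": -0.14, "ty": 0.38, "tz": 0, "roll": -5},
  {"grip": 0, "tx": -0.14, "ty": 0.38, "tz": 0, "roll": -5},
])

```text
time_s: 8.25
ee_pos: [0.4602, -0.0389, 0.0431]
tcp_rot: [[-0.001, 0.951, 0.31], [0.0, 0.31, -0.951], [-1.0, -0.0, -0.001]]
contact_force: [0.9, -0.5, 0.8]
width: 0.0005
```

Run:
```python
from h import *
s=readout.observe();print(s['time_s'],s['ee_pos'],polar(np.array(s['ee_pos'])[:2]),s['contact_force'])
for n in('side','top'):
  for c,a in red(n,rgb(n)): q=ray(n,c,.104);print(n,a,q,polar(q))
```

```text
8.25 [ 0.46017148 -0.03886932  0.0430786 ] (np.float64(198.27685500256428), np.float64(0.13988542777409263)) [ 0.93220126 -0.46462407  0.84400346]
side 161 [ 0.53226738 -0.00814208] (np.float64(192.21011777354167), np.float64(0.06213827772929062))
```

step_arm([
  {"grip": 0, "tx": 0.02, "ty": -0.07, "tz": 0, "roll": 0},
  {"grip": 0, "tx": 0.03, "ty": -0.1, "tz": 0, "roll": 0},
  {"grip": 0, "tx": 0.03, "ty": -0.1, "tz": 0.3, "roll": 0},
  {"grip": 0, "tx": 0.03, "ty": -0.1, "tz": 0.8, "roll": 0},
  {"grip": 0, "tx": 0.03, "ty": -0.1, "tz": 1.5, "roll": 0},
  {"grip": 0, "tx": 0.03, "ty": -0.1, "tz": 2.5, "roll": 0},
  {"grip": 0, "tx": 0.03, "ty": -0.1, "tz": 3.5, "roll": 0},
  {"grip": 0, "tx": 0.03, "ty": -0.1, "tz": 4.5, "roll": 0},
  {"grip": 0, "tx": 0.03, "ty": -0.1, "tz": 5.5, "roll": 0},
])

```text
time_s: 9.25
ee_pos: [0.4608, -0.0423, 0.21]
tcp_rot: [[0.0, 0.951, 0.31], [0.0, 0.31, -0.951], [-1.0, 0.0, -0.0]]
contact_force: [0.2, -0.9, -0.5]
width: 0.0009
```

step_arm([
  {"grip": 0, "tx": 0, "ty": -1, "tz": 0, "roll": 0},
  {"grip": 0, "tx": 0, "ty": -2, "tz": 0, "roll": 0},
  {"grip": 0, "tx": 0, "ty": -3, "tz": 0, "roll": 0},
  {"grip": 0, "tx": 0, "ty": -4, "tz": 0, "roll": 0},
  {"grip": 0, "tx": 0, "ty": -5, "tz": 0, "roll": 0},
  {"grip": 0, "tx": 0, "ty": -6, "tz": 0, "roll": 0},
  {"grip": 0, "tx": 0, "ty": -7, "tz": 0, "roll": 0},
  {"grip": 0, "tx": 0, "ty": -8, "tz": 0, "roll": 0},
  {"grip": 0, "tx": 0, "ty": -8, "tz": 0, "roll": 0},
  {"grip": 0, "tx": 0, "ty": -8, "tz": 0, "roll": 0},
])

```text
time_s: 10.25
ee_pos: [0.4608, -0.2824, 0.2083]
tcp_rot: [[-0.0, 0.951, 0.308], [0.001, 0.308, -0.951], [-1.0, -0.0, -0.001]]
contact_force: [-0.9, 1.0, 0.5]
width: -0.0001
```

Run:
```python
from h import *
s=readout.observe();print(s['time_s'],s['ee_pos'],s['contact_force'],np.abs(s['qd']).max())
im=rgb('top');im2=rgb('side')
u=np.radians(11.8);
for n,i in(('top',im),('side',im2)):
  for c,a in red(n,i):
    q=ray(n,c,.104);d=q-C;print(n,a,q,polar(q),'stand xy',d@[np.cos(u),np.sin(u)],d@[-np.sin(u),np.cos(u)])
h=cv2.cvtColor(im,cv2.COLOR_RGB2HSV);w=((h[...,1]<45)&(h[...,2]>170)).astype(np.uint8)
cs,_=cv2.findContours(w,cv2.RETR_EXTERNAL,cv2.CHAIN_APPROX_NONE)
c=max((c for c in cs if 290<cv2.boundingRect(c)[0]<340 and cv2.boundingRect(c)[1]>215),key=cv2.contourArea)
print('tray',cv2.minAreaRect(np.array([ray('top',q[0],.03) for q in c],np.float32)))
cv2.imwrite('pics/c5.png',np.hstack([cv2.resize(im[110:290,220:410],(400,379)),cv2.resize(im2[140:290,220:410],(400,379))])[:,:,::-1])
```

```text
10.25 [ 0.46080256 -0.28240899  0.20833732] [-0.85673062  0.95748817  0.54205111] 0.03084820430204024
top 133 [ 0.53102401 -0.0081376 ] (np.float64(191.96832715762147), np.float64(0.0633531330388086)) stand xy -0.06335285963730149 -0.0001861225654168698
side 158 [ 0.53237061 -0.00864975] (np.float64(192.68769946474086), np.float64(0.06214691007039336)) stand xy -0.06213945129535696 -0.0009628208605544542
tray ((0.37011367082595825, -0.0422220379114151), (0.08783207833766937, 0.1382765918970108), 11.307806015014648)
```

View pics/c5.png

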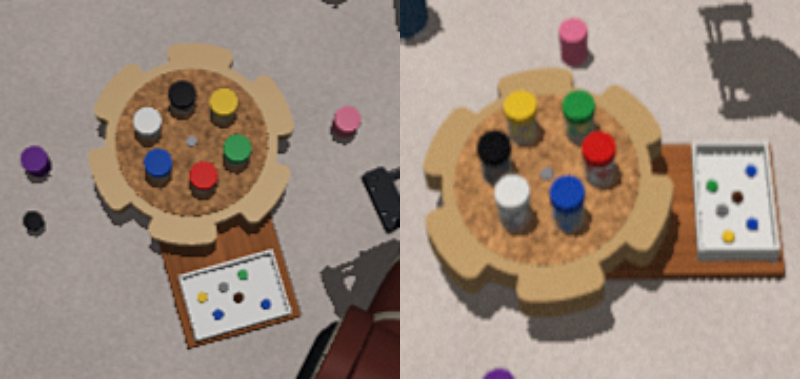

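Red faces the middle of the tray, about 1 mm off the middle line in both views. All six jars are upright and the arm is clear, so I'm handing in.

```bash
python3 -c "
from station import ticket
print(ticket.job_done())"
```

```text
the job is handed in; nothing more can be done
None
```

The red-lidded jar is now at the front of the carousel, facing the middle of the counting tray, and the job is handed in; no verdict was given. I put the shut fingertips into a rim notch, pushed the turntable clockwise by about 123°, then lifted out and moved the arm clear, at about 10 s of the 48 s allowed.

**Last checks**
- **Red jar position:** the top and side cameras put it 0.2 mm and 1.0 mm off the stand's middle line (limit 15 mm), at x about −0.063 m.
- **Jars:** all six look upright on the turntable in both views.
- **Contact:** force readings stayed at about 3 N or less during the push, and the arm was clear of everything at the end.

**Not checked or disagreeing**
- **Table items:** I didn't re-measure the tape roll, glue bottle or thread spool. The arm worked low only at the turntable rim, well away from them.
- **Jar radius:** the cameras put the red jar about 62–63 mm from the axis, against the stated 66 mm.
- **Red angle while pushing:** near the end the arm mostly hid the jar from the top camera, so I used the side view. The two cameras agreed to within 1° once the arm was clear.
- **Refused command:** one arm command was refused, probably for a missing value. I resent it in full with no effect on the scene.

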